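# Stand a printing plate in the sprung slot of its holder

### The arm

A 7-joint arm with a two-finger parallel gripper is mounted at the origin on the work surface. World frame = base frame: x ahead of the robot, y to its left, z up, the work surface at z = 0. Lengths are in m, angles in rad, forces in N, time in s.
With the tool pointing down it reaches from about 0.4 to 0.85 m from the base axis. Payload 6.9 kg.
Tool frame: the origin (TCP) lies at the very end of the fingers, on their centre line; the grasp point (between the pads) lies 19 mm behind it; z points along the fingers, y is the line along which they close (so a half turn about z gives the same grasp; the last joint's range is limited). The gripper opens to 85 mm and grips with 20 to 120 N. Pads are 22 mm wide; open, the fingers measure 114 mm over their backs; the gripper's body (76 mm by 85 mm) begins 54 mm behind the grasp point. The pads swing forward as they close: fully open they stand 13 mm farther back than shut.
Start: joints at [1.26, 0.507, -0.238, 1.5, 0.126, 1.149, -0.155], TCP at [0.253, -0.571, 0.21] pointing down, gripper open.
Joint ranges: [-3.08, 3.08], [-0.24, 2.05], [-1.43, 1.35], [0, 2.5], [-1.52, 4.66], [0.17, 1.96], [-2.89, 2.89]. Speed limits (rad/s): [2.39, 2.39, 3.14, 3.14, 3.14, 3.14, 3.14].

### API

Orientations are given as a unit quaternion [w, x, y, z].
In Python, from bench import * gives the robot as it stands.
- The arm moves only by the tool send_rows, never from a script. Its argument "commands" is a list of rows, each a list of 7 numbers: the turn, a rotation vector about the tool's x, y, z in degrees, then the shift along the tool's x, y, z in mm, then the opening, from 0 (shut) to 1 (fully open). In form: [[wx, wy, wz, dx, dy, dz, grip], ...]. A call has exactly 5 rows; each row is the pose to reach, as a shift and turn from the pose commanded when the call began, along the tool's axes at that moment; what a row does not reach only later rows make up. A row lasts 1/10 s, in which the tool goes at most 50 mm and 8.59 degrees, less where a joint would pass 70% of its speed; a pose out of reach is approached as far as the arm can. A call with a gripper value outside its range is refused whole. The fingers move at their own pace and stop on an object; the grip force is fixed at half the most. Time passes only in rows, so rows that repeat a pose let the fingers close, or fill a call up. It gives the time, the measured TCP pose, the force, the opening and the grip force at its end, in the units of the state.
- observe(): the state, without advancing time (a new reading comes with each control period).
- camera(name): name is "scene" or "top" or "wrist"; returns a dict with "pixels" (384x512x3 uint8, red, green, blue), "mtx" (3x3 intrinsics, pixels), "k1" (the pictures are not rectified: a ray, as slopes to the right and down, at radius r is drawn at 1 + k1 r^2 times it, then the intrinsics apply), "R" (3x3) and "t" (3): a world point X has camera coordinates R X + t. Camera axes: x right, y down, z forward; pixel columns grow to the right and rows downward; lengths in m; the calibration is good to about 2 mm. A picture is of the moment at which its call begins. There is no depth.
- job_done(): hands the job in; it is judged then, once.
The state is a dict: "clock": time; "joints": joint angles; "qd": joint speeds; "effort": joint torques, N m; "tool_pos": TCP position; "eef_rot": TCP orientation; "force": force on the tool from outside, world axes, zero at the start; "moment": the same for the moment, N m; "finger_gap": finger opening in m; "grip_force": force on a finger pad.
Only numpy, scipy, OpenCV 4.12 (cv2) and the standard library are available. Lean on these libraries where they do the work, as an engineer would, in place of code of your own. Each camera call takes 0.05 s, during which the arm holds its last target. There are 200 camera calls.

### The job

Take the blue-banded steel printing plate from the wooden inspection stand and stand it upright, blue end up, in the slot of the blue holder: push the red sprung jaw aside with the plate's edge so that the plate goes fully down to the slot's floor and is left held upright between the jaw and the brass stop. Put it in gently, without dropping or ramming it, let it go, and leave everything else on the bench where it is.

Things in the scene. Friction and masses are not known exactly. Their poses are not given: they have to be found in the camera images.
- plate: Steel printing plate, 100 mm long (own z), 60 wide (own y), 10 thick (own x), about 0.46 kg; blue band at its top end, etched marks on the +x face. Origin: centre of its foot (the end without the band), z towards the blue end. At the start it leans on the stand 40 degrees from vertical, blue end up and towards the stand's -x (robot) side, etched face up.
- stand: Fixed wooden stand, base 130 (x) x 90 (y) x 8 mm, origin under its centre. The plate's foot rests on a ledge at (30, 0, 35) mm; two side rails carry only the outer 6 mm each side of the plate's lower 70 mm. Nothing stands beside the plate: take it by its 60 mm wide side edges, gripper tilted along it (pinched through its thickness it swivels when pushed sideways).
- holder: Fixed plate holder; origin under the centre of its aluminium base (130 x 130 x 12 mm), z up. On the base sits a blue block, 52 (x) x 100 (y) mm, flat top at z = 50 mm, cut through along y by a slot 12 mm wide. The block is clamped on a cross-slide: the slot's centre lies anywhere within 7 mm of x = 0 here, a setting NOT reported: look or feel for it.
- slot_floor (a point): Point (0, 0, 12) mm of the holder: the slot's floor at its nominal middle (the true middle is up to 7 mm off along x). Same axes as the holder. A fixed brass stop fills the slot from y = +30 to +50 mm, up to 24 mm above the floor; over it the slot is open. Home, the plate's foot is on the floor, edge against the stop (plate centre y = 0), its width along y, either face forward.
- jaw (a joint): Red sprung jaw, fills the slot from y = -25 to -45 mm of the holder, top 5 mm under the block's top, square-edged: pressing from above does not open it, it must be pushed along -y. Value: 0 at rest (55 mm gap to the stop, plate is 60 wide), to 0.010 m pushed back; the plate fits past a little over 0.005 and stays held at 0.005. Spring: 2 N at rest, 4.5 N at 5 mm, 7 N at 10 mm.
- ink_cup: White open cup, 60 mm across, 50 mm high; origin under its centre. Leave alone.
- foil_roll: White roll standing on end, 76 mm across, 60 mm high; origin under its centre. Leave alone.
- loupe: Blue loupe 38 mm across, 28 mm high with a black 50 mm grip to its -x side; origin under the round part. Leave alone.
- wrench: Wrench 170 mm long lying flat along its x. Leave alone.
- screwdriver: Screwdriver 160 mm long lying along its x. Leave alone.
- bin: Blue open bin 90 x 120 x 50 mm; origin under its centre. Leave alone.
- spare_plate: Another steel plate, red-banded, 100 x 60 x 10 mm, lying flat; origin under its centre. Leave alone.
Not all that is in view belongs to the job. Leave any orange or turquoise look-alike of the plate alone.

How it is judged:
On the way:
1. the plate is lifted clear of the stand (contact force between plate and stand below 0.01 N and distance of plate from where it was at the start of the episode above 0.05 m), for 0.2 s.
At the end, for the whole second after the job is handed in: The plate stands at rest in the slot, blue end up, upright and square within 0.09 rad, its foot 9 to 14.5 mm above the holder's underside, within 4 mm (y) and 10 mm (x) of the holder's middle, the jaw held pushed back 3 to 8 mm; plate let go (z of plate in the frame of holder between 0.009 and 0.0145 m and x of plate in the frame of holder between -0.01 and 0.01 m and y of plate in the frame of holder between -0.004 and 0.004 m and value of joint jaw between 0.003 and 0.008 m and angle between plate's own z axis and vertical below 0.09 rad and angle between the y axis of plate and the y axis of holder, either way round below 0.09 rad and linear speed of plate below 0.01 m/s); the robot touches nothing.
It fails at once if the plate is rammed or dropped into the holder (more than 60 N) (contact force between plate and holder above 60 N).
It fails at once if another thing on the bench is shifted by more than 30 mm (distance of any of ink_cup, foil_roll, loupe, wrench, screwdriver, bin, spare_plate from where it was at the start of the episode above 0.03 m).
It also fails if it takes over 72 s, if anything falls off the work surface, if the arm or the gripper's body presses on something with over 40 N, if the wrist force passes 120 N, or if a joint passes its speed limit or range.

## Working session

There is one attempt and no reset: what is moved stays moved. The work goes in short steps, Python scripts to look and compute and a tool call to move; the robot and the scene stay as the last step left them, time stands still between calls to the robot, and variables do not carry over. Pictures are saved under pics/ and viewed, at most 10 in all, crops included, and the job is handed in when it is done.

Besides the shell and the picture viewer there is one more tool, called after ">>>" as name([rows], argument=value, ...), one row to a line, values as JSON. send_rows: Moves the arm, as the interface text tells. Its arguments: {"type":"object","properties":{"commands":{"type":"array"}},"required":["commands"]}

```bash
mkdir -p pics; ls
python3 - <<'E'
from bench import *
import cv2,numpy as np,pickle
s=observe(); print(s)
d={}
for n in ("scene","top"):
    c=camera(n); d[n]=c; cv2.imwrite(f"pics/{n}0.png",cv2.resize(c["pixels"][:,:,::-1],None,fx=1.56,fy=1.56,interpolation=cv2.INTER_CUBIC))
    print(n,c["mtx"].tolist(),c["k1"],np.round(c["R"],3).tolist(),np.round(c["t"],3).tolist())
pickle.dump(d,open("cams0.pkl","wb"))
E
```

```text
pics
{'clock': 0.0, 'joints': array([ 1.25950106,  0.50833259, -0.2374916 ,  1.50114562,  0.12568897,
        1.14887853, -0.15479489]), 'qd': array([-9.71656328e-05, -1.37507094e-03,  4.82965194e-04, -8.41942562e-04,
       -1.92875365e-03, -3.05041842e-04,  9.55190881e-04]), 'effort': array([ 4.59439943e-04, -6.20585704e+01, -2.18674824e+00, -2.49652326e+01,
        1.26513242e-02,  1.20723477e-02, -4.67905608e-06]), 'tool_pos': array([ 0.25271657, -0.57103789,  0.20922739]), 'eef_rot': array([-8.65632947e-04,  9.78364300e-01,  2.06887664e-01, -2.02659381e-04]), 'force': array([-0.01707578,  0.27304262,  0.49077092]), 'moment': array([-0.00861028, -0.02406815, -0.01991468]), 'grip_force': 0.0, 'finger_gap': 0.08520190457822394}
scene [[357.91022552444025, 0.0, 260.0730830259478], [0.0, 357.91022552444025, 189.5258428104187], [0.0, 0.0, 1.0]] -0.06503163976304385 [[-0.459, 0.888, 0.006], [0.723, 0.378, -0.579], [-0.516, -0.262, -0.815]] [0.28, -0.402, 1.497]
top [[366.02365583632564, 0.0, 256.57832955447515], [0.0, 366.02365583632564, 190.36468528268915], [0.0, 0.0, 1.0]] -0.04331832039089043 [[0.021, -1.0, -0.019], [-0.991, -0.018, -0.135], [0.134, 0.022, -0.991]] [0.002, 0.605, 1.092]
```

View pics/scene0.png

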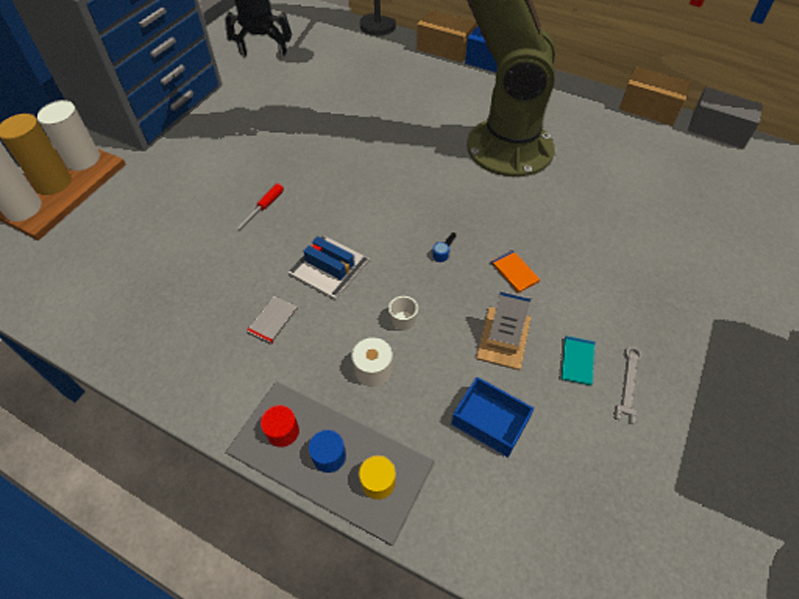

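View pics/top0.png

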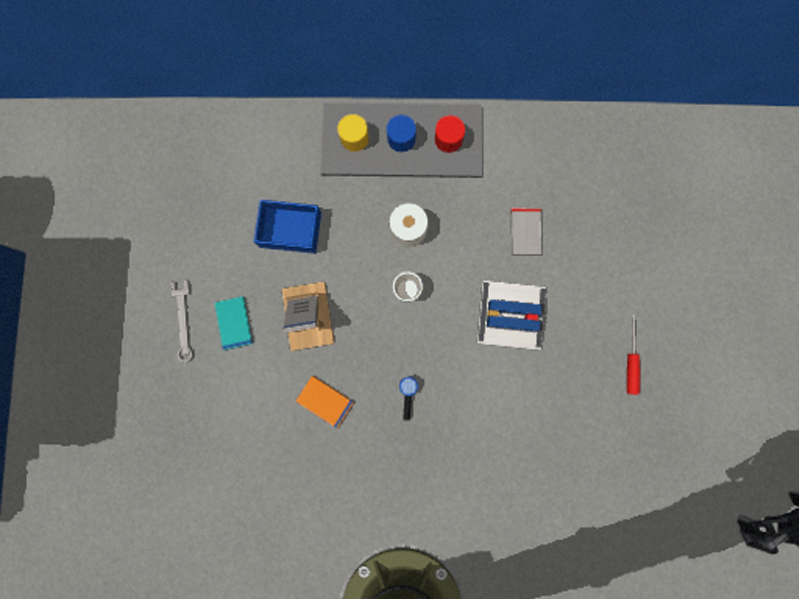

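Candidates: grey plate on the wooden stand (scene 513,312; top 300,313), orange look-alike (top 325,402), turquoise one (top 234,322) and the red-banded spare (top 527,232). I choose the one on the stand. In the top view the holder is at (512,316), with the brass stop left (+y) and the red jaw right.

Run:
```python
import cv2,numpy as np,pickle
d=pickle.load(open("cams0.pkl","rb"))
def crop(n,u,v):
    im=d[n]["pixels"][:,:,::-1]; p=im[v:v+48,u:u+64]
    return cv2.resize(p,(400,300),interpolation=cv2.INTER_CUBIC)
# origins
o=dict(ts=("top",162,178),th=("top",296,178),ss=("scene",292,183),sh=("scene",180,146))
g=np.vstack([np.hstack([crop(*o["ts"]),crop(*o["th"])]),np.hstack([crop(*o["ss"]),crop(*o["sh"])])])
cv2.imwrite("pics/crop0.png",g)
```

```text
(no output)
```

View pics/crop0.png

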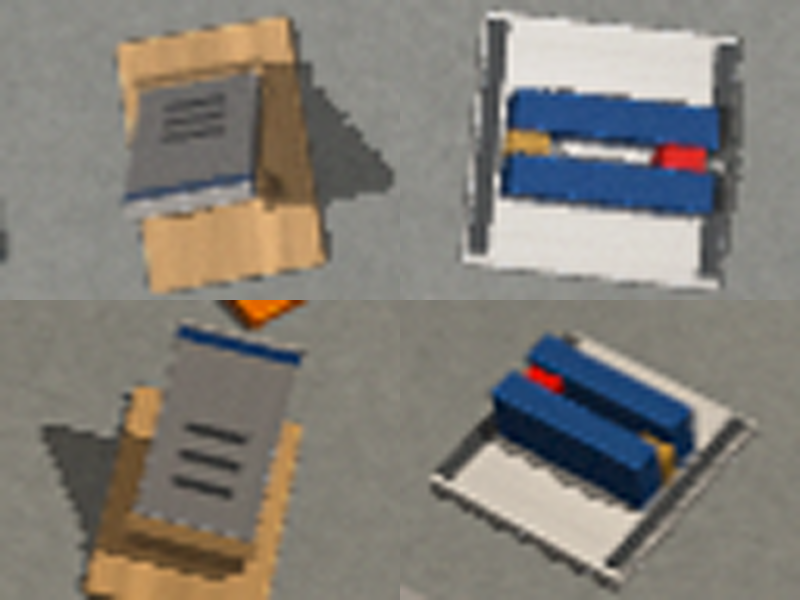

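The crops show the blue-banded plate on the stand with its etched marks up. In the top crop the face corners are at (140,85), (260,75), (250,183), (125,200); in the scene crop they are at (248,545), (140,515), (180,325), (300,355). The holder has its base corners at (490,12), (738,42), (718,288), (465,262).

```bash
cat > h.py <<'E'
import numpy as np,cv2,pickle
from scipy.optimize import least_squares
from scipy.spatial.transform import Rotation as Ro
def proj(c,X):
    p=np.atleast_2d(X)@np.array(c["R"]).T+c["t"]; s=p[:,:2]/p[:,2:]
    s=s*(1+c["k1"]*(s**2).sum(1,keepdims=True)); M=np.array(c["mtx"])
    return s*[M[0,0],M[1,1]]+M[:2,2]
def tri(cs,uvs):
    r=least_squares(lambda X:np.concatenate([proj(c,X)[0]-u for c,u in zip(cs,uvs)]),[0.5,0,0.05])
    return r.x,np.abs(r.fun).max()
def q2R(q): return Ro.from_quat(np.array(q)[[1,2,3,0]]).as_matrix()
E
python3 - <<'E'
from h import *
d=pickle.load(open("cams0.pkl","rb")); T,S=d["top"],d["scene"]
t=lambda u,v,o:np.array([u,v])/6.25-0.5+0.5/6.25+o
ts=np.array([162,178]);th=np.array([296,178]);ss=np.array([292,183]);sh=np.array([180,146])
P={}
for n,a,b in [("foot+y",(140,85),(248,245)),("foot-y",(260,75),(140,215)),("top-y",(250,183),(180,25)),("top+y",(125,200),(300,55))]:
    P[n],e=tri([T,S],[t(*a,ts),t(*b,ss)]); print(n,P[n].round(4),e.round(2))
# plate fit: foot-center pos, yaw, lean 40
def plate(p):
    R=Ro.from_euler('z',p[3]).as_matrix()@Ro.from_euler('y',-p[4]).as_matrix()
    loc=np.array([[5,30,0],[5,-30,0],[5,-30,100],[5,30,100]])/1000
    return loc@R.T+p[:3],R
tp=np.array([t(*a,ts) for a in [(140,85),(260,75),(250,183),(125,200)]]);sp=np.array([t(*a,ss) for a in [(248,245),(140,215),(180,25),(300,55)]])
f=lambda p:np.r_[(proj(T,plate(p)[0])-tp).ravel(),(proj(S,plate(p)[0])-sp).ravel(),(p[4]-np.radians(40))*20]
r=least_squares(f,[.5,.15,.035,0,.7]); print("plate",r.x.round(4),np.degrees(r.x[3:]),np.abs(r.fun).max())
# holder
def hold(p): # base corners then block top corners
    R=Ro.from_euler('z',p[2]).as_matrix()
    L=np.array([[65,65,12],[65,-65,12],[-65,-65,12],[-65,65,12],[26+p[3]*1e3,50,50],[26+p[3]*1e3,-50,50],[-26+p[3]*1e3,-50,50],[-26+p[3]*1e3,50,50]])/1000
    return L@R.T+[p[0],p[1],p[4]]
ht=np.array([t(*a,th) for a in [(90,12),(338,42),(318,288),(65,262),(112,90),(320,108),(313,213),(103,195)]])
hs=np.array([t(*a,sh) for a in [(212,278),(34,178),(355,125)]])
g=lambda p:np.r_[(proj(T,hold(p))-ht).ravel(),(proj(S,hold(p)[[0,1,3]])-hs).ravel()]
r=least_squares(g,[.6,-.2,0,0,0]); print("holder",r.x.round(4),np.abs(r.fun).max()); print(r.fun.round(1))
E
```

```text
foot+y [0.5984 0.2397 0.0376] 0.09
foot-y [0.6045 0.183  0.0318] 0.7
top-y [0.5439 0.1702 0.1107] 0.04
top+y [0.5347 0.2282 0.1119] 0.12
plate [0.5979 0.2101 0.031  0.1739 0.6902] [ 9.96434777 39.54629328] 1.4143194702040773
holder [ 0.5772 -0.2123 -0.092  -0.0046 -0.0046] 0.8118601365684697
[-0.7 -0.2  0.2 -0.6  0.1  0.7 -0.6  0.3  0.8 -0.3 -0.1  0.4 -0.3  0.4
  0.7 -0.3  0.7  0.6 -0.8 -0.   0.  -0.3]
```

```bash
cat >> h.py <<'E'
def frame(yaw,lean,deg=True):
    "tool R: x=px,y=-py,z=-pz for plate with yaw, lean (deg)"
    P=(Ro.from_euler('z',yaw,degrees=True)*Ro.from_euler('y',-lean,degrees=True)).as_matrix()
    return P@np.diag([1,-1,-1]),P
def row(s,pos,R=None):
    A=q2R(s["eef_rot"]); d=A.T@(np.array(pos)-s["tool_pos"])*1000
    w=np.zeros(3) if R is None else np.degrees(Ro.from_matrix(A.T@R).as_rotvec())
    print("turn",w.round(2),"shift",d.round(1),"len",np.linalg.norm(d).round(1))
E
python3 - <<'E'
from h import *; from bench import *
s=observe()
row(s,[.5,-.35,.25])
R,P=frame(10,40)
A=q2R(s["eef_rot"]); print((A.T@(np.array([.484,.19,.2])-[.5,-.35,.25])*1000).round(1))
row(s,[.5,-.35,.25],R)
E
```

```text
turn [0. 0. 0.] shift [ 315.6 -102.1  -40.5] len 334.1
[ 204.  -500.2   50.8]
turn [-4.94 39.81 13.28] shift [ 315.6 -102.1  -40.5] len 334.1
```

>>> send_rows([
  [0, 0, 0, 47, -15, -6, 1],
  [0, 0, 0, 94, -30, -12, 1],
  [0, 0, 0, 141, -46, -18, 1],
  [0, 0, 0, 188, -61, -24, 1],
  [0, 0, 0, 235, -76, -30, 1],
])

```text
clock: 0.6
tool_pos: [0.4381, -0.4053, 0.24]
eef_rot: [-0.0, 0.978, 0.207, -0.0]
force: [1.3, -0.6, -0.0]
finger_gap: 0.0854
grip_force: 0.0
```

>>> send_rows([
  [0, 0, 0, 45, -15, -6, 1],
  [0, 0, 0, 80, -35, -10, 1],
  [0, 0, 0, 95, -80, -8, 1],
  [0, 0, 0, 110, -125, -5, 1],
  [0, 0, 0, 128, -170, 0, 1],
])

```text
clock: 1.1
tool_pos: [0.4848, -0.1979, 0.2397]
eef_rot: [-0.0, 0.978, 0.207, -0.0]
force: [0.4, -0.2, -0.1]
finger_gap: 0.0856
grip_force: 0.0
```

>>> send_rows([
  [0, 0, 0, 18, -45, 5, 1],
  [0, 0, 0, 36, -90, 10, 1],
  [0, 0, 0, 54, -135, 15, 1],
  [0, 0, 0, 72, -180, 20, 1],
  [0, 0, 0, 90, -225, 25, 1],
])

```text
clock: 1.6
tool_pos: [0.476, 0.0443, 0.2148]
eef_rot: [0.0, 0.978, 0.207, -0.0]
force: [0.5, 0.0, -0.1]
finger_gap: 0.0854
grip_force: 0.0
```

Run:
```python
from h import *; from bench import *
s=observe(); print(s["clock"],s["tool_pos"],s["joints"].round(2))
row(s,[.484,.19,.19],frame(10,40)[0])
```

```text
1.6 [0.47595291 0.0442861  0.21484649] [ 0.18  0.29 -0.43  1.86  0.14  1.02 -1.46]
turn [-4.83 39.81 13.29] shift [  66.3 -130.    24.8] len 148.0
```

>>> send_rows([
  [-1, 8, 2.6, 13, -26, 5, 1],
  [-2, 16, 5.3, 26, -52, 10, 1],
  [-3, 24, 8, 40, -78, 15, 1],
  [-4, 32, 10.6, 53, -104, 20, 1],
  [-4.8, 39.8, 13.3, 66, -130, 25, 1],
])

```text
clock: 2.1
tool_pos: [0.4907, 0.1325, 0.1953]
eef_rot: [0.004, 0.964, 0.114, 0.242]
force: [1.0, -0.7, 0.4]
finger_gap: 0.0858
grip_force: 0.0
```

Run:
```python
from h import *; from bench import *
s=observe(); print(s["clock"],s["tool_pos"],s["joints"].round(2))
c=camera("wrist"); pickle.dump((s,c),open("w1.pkl","wb"))
cv2.imwrite("pics/w1.png",cv2.resize(c["pixels"][:,:,::-1],None,fx=1.56,fy=1.56,interpolation=cv2.INTER_CUBIC))
row(s,[.484,.19,.19],frame(10,40)[0])
A=q2R(s["eef_rot"]);print("cam in tool",(A.T@(-c["R"].T@c["t"]-s["tool_pos"])).round(4),(c["R"]@A).round(3).tolist())
# predict plate face corners
P=frame(10,40)[1]; L=np.array([[5,30,0],[5,-30,0],[5,-30,100],[5,30,100],[-5,30,100],[-5,-30,100]])/1000
print((proj(c,L@P.T+[.598,.21,.035])*1.56).round(0).tolist())
```

```text
2.1 [0.49065993 0.13245673 0.19530581] [-0.29  0.14 -0.16  2.28  0.6   0.31 -2.31]
turn [ 1.52 12.13  4.18] shift [  4.6 -57.8   4.3] len 58.2
cam in tool [ 0.0719 -0.0011 -0.1634] [[0.0, 1.0, -0.0], [-0.958, 0.0, -0.287], [-0.287, 0.0, 0.958]]
[[294.0, 206.0], [365.0, 211.0], [356.0, 259.0], [261.0, 254.0], [262.0, 268.0], [356.0, 274.0]]
```

View pics/w1.png

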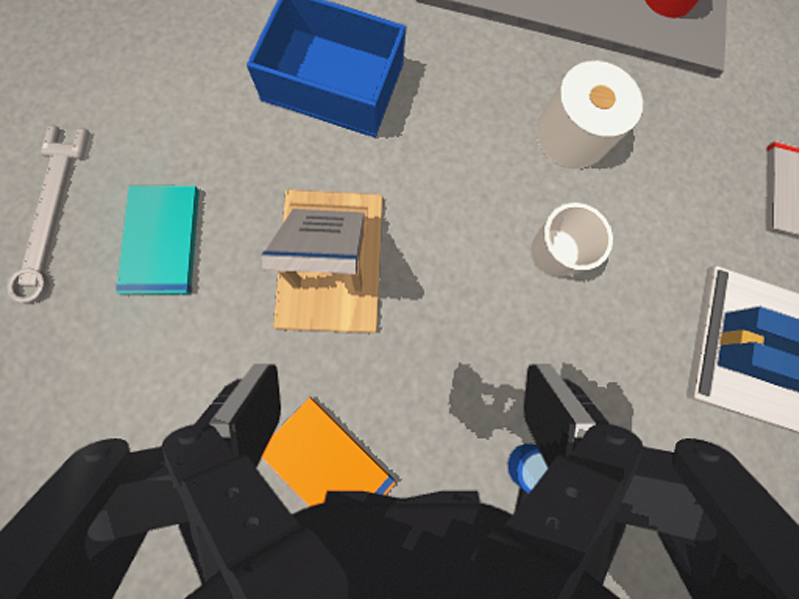

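The wrist view shows the plate's face corners at (294,210), (364,212), (356,259), (263,253), within about 3 px of my prediction, so the pose estimate holds. I'll finish the approach pose.

>>> send_rows([
  [0.3, 2.4, 0.8, 1, -12, 1, 1],
  [0.6, 4.8, 1.7, 2, -23, 2, 1],
  [0.9, 7.2, 2.5, 3, -35, 3, 1],
  [1.2, 9.7, 3.4, 4, -46, 4, 1],
  [1.5, 12.1, 4.2, 4.6, -57.8, 4.3, 1],
])

```text
clock: 2.65
tool_pos: [0.489, 0.1746, 0.2088]
eef_rot: [-0.013, 0.949, 0.091, 0.301]
force: [0.3, 0.5, 0.6]
finger_gap: 0.0856
grip_force: 0.0
```

Run:
```python
from h import *; from bench import *
s=observe(); print(s["clock"],s["tool_pos"],s["joints"].round(2))
R,P=frame(10,40); foot=np.array([.598,.21,.035])
row(s,[.484,.19,.19],R)
row(s,foot+P@[0,0,.135],R)
```

```text
2.65 [0.48897773 0.17463672 0.20876473] [-1.    0.13  0.49  2.35  1.    0.19 -2.85]
turn [1.13 5.02 1.4 ] shift [-12.2 -16.6  13.8] len 24.8
turn [1.13 5.02 1.4 ] shift [-18.  -17.8  72.6] len 76.9
```

```bash
cat > kin.py <<'E'
from h import *
import itertools
LO=np.array([-3.08,-.24,-1.43,0,-1.52,.17,-2.89]);HI=np.array([3.08,2.05,1.35,2.5,4.66,1.96,2.89])
def fk(q,sg,k):
    # k: d1,d3,d5,d7, q7 offset, then x/y offsets at elbow and wrist
    R=np.eye(3);p=np.array([0,0,k[0]])
    for i in range(7):
        a=q[i]*sg[i]+(k[4] if i==6 else 0)
        R=R@Ro.from_euler('zyzyzyz'[i],a).as_matrix()
        if i==2: p=p+R@[k[5],k[8],k[1]]
        if i==4: p=p+R@[k[6],k[9],k[2]]
        if i==6: p=p+R@[0,0,k[3]]
        if i==0: p=p+R@[k[7],0,0]
    return p,R
E
python3 - <<'E'
from kin import *; from bench import *
s=observe(); s1,_=pickle.load(open("w1.pkl","rb"))
D=[(np.array([1.25950106,.50833259,-.2374916,1.50114562,.12568897,1.14887853,-.15479489]),np.array([.25271657,-.57103789,.20922739]),q2R([-8.6563e-4,.9783643,.20688766,-2.0266e-4])),
 (np.array([.18,.29,-.43,1.86,.14,1.02,-1.46]),np.array([.47595,.0442861,.21484649]),q2R([0,.978,.207,0])),
 (s1["joints"],s1["tool_pos"],q2R(s1["eef_rot"])),(s["joints"],s["tool_pos"],q2R(s["eef_rot"]))]
best=[]
for sg in itertools.product([1,-1],repeat=7):
    if sg[1]<0: continue
    for off in (0,np.pi/2,np.pi,-np.pi/2):
        k=[.28,.42,.31,.3,off,0,0,0,0,0]
        e=sum(np.abs(Ro.from_matrix(fk(q,sg,k)[1].T@R).as_rotvec()).sum() for q,p,R in D)
        best.append((e,sg,off))
best.sort(key=lambda b:b[0]); print(best[:4])
e,sg,off=best[0]
f=lambda k:np.concatenate([np.r_[10*(fk(q,sg,k)[0]-p),Ro.from_matrix(fk(q,sg,k)[1].T@R).as_rotvec(),] for q,p,R in D]+[np.array(k[5:])*.05])
r=least_squares(f,[.28,.42,.31,.3,off,0,0,0,0,0]); print(r.x.round(4),np.abs(r.fun).max())
pickle.dump((sg,r.x),open("kin.pkl","wb"))
E
```

```text
[(np.float64(0.002427705778787511), (-1, 1, -1, 1, -1, 1, -1), 1.5707963267948966), (np.float64(2.7093878945764702), (1, 1, 1, 1, 1, 1, 1), -1.5707963267948966), (np.float64(3.2541913650272933), (1, 1, -1, 1, 1, 1, 1), -1.5707963267948966), (np.float64(3.595631116456351), (-1, 1, 1, 1, 1, 1, -1), 0)]
[ 2.4360e-01  5.8550e-01  3.8620e-01  3.8910e-01  1.5711e+00 -8.0000e-03
 -8.0000e-04 -2.1000e-03 -1.9200e-02 -5.2000e-03] 0.007806952173173842
```

```bash
cat >> kin.py <<'E'
sg,K=pickle.load(open("kin.pkl","rb")) if __import__("os").path.exists("kin.pkl") else (None,None)
def ik(p,R,q0,m=.05):
    f=lambda q:np.r_[10*(fk(q,sg,K)[0]-p),3*Ro.from_matrix(fk(q,sg,K)[1].T@R).as_rotvec(),.002*(q-q0)]
    lo,hi=LO+m,HI-m
    r=least_squares(f,np.clip(q0,lo+1e-3,hi-1e-3),bounds=(lo,hi),max_nfev=150)
    return r.x,np.abs(r.fun[:6]).max()
E
python3 - <<'E'
from kin import *; from bench import *
q0=observe()["joints"]; rng=np.random.default_rng(0)
foot=np.array([.598,.21,.035]); R0,P=frame(10,40); u=P[:,2]
for half in (0,1):
  for lean in (40,30):
    R=frame(10,lean)[0]
    if half: R=R@np.diag([-1,-1,1])
    g=foot+u*.067+R[:,2]*.019
    sols=[]
    for i in range(25):
        q=rng.uniform(LO,HI) if i else q0
        x,e=ik(g,R,q)
        if e<5e-3: sols.append(x)
    out=[]
    for x in sols:  # backtrack along tool z to 80 mm
        y,e2=ik(g-R[:,2]*.08,R,x); out.append((np.abs(y-q0).max(),x,y,e2,np.abs(x-y).max()))
    out.sort(key=lambda o:o[0])
    print("half",half,"lean",lean,len(sols))
    for o in out[:3]: print("  ",o[1].round(2),o[2].round(2),o[3].round(4),o[4].round(2))
E
```

```text
half 0 lean 40 8
   [-0.1   0.59 -0.61  2.44  2.28  0.74  2.15] [-1.33  0.69  1.3   2.45  4.18  0.62  0.21] 0.0252 1.94
   [-0.23  0.56 -0.4   2.43  2.41  0.66  2.01] [-1.33  0.69  1.3   2.45  4.18  0.62  0.21] 0.0252 1.8
   [-0.3   0.55 -0.3   2.43  2.48  0.62  1.93] [-1.33  0.69  1.3   2.45  4.18  0.62  0.21] 0.0252 1.72
half 0 lean 30 11
   [-1.19  0.9   1.3   2.26  4.51  0.8  -0.14] [-1.12  0.44  0.86  2.3   4.61  0.22 -0.18] 0.0861 0.58
   [-0.88  0.57  0.61  2.26  4.14  0.22  0.28] [-1.12  0.44  0.86  2.3   4.61  0.22 -0.18] 0.0861 0.47
   [-0.96  0.61  0.75  2.26  4.3   0.31  0.12] [-1.12  0.44  0.86  2.3   4.61  0.22 -0.18] 0.0861 0.31
half 1 lean 40 18
   [ 0.04  0.66 -0.86  2.44  2.15  0.87 -0.85] [-1.31  0.63  1.2   2.45  4.09  0.54 -2.84] 0.0258 2.06
   [ 0.24  0.89 -1.33  2.44  1.96  1.23 -0.61] [-1.31  0.63  1.2   2.45  4.09  0.54 -2.84] 0.0258 2.53
   [ 0.25  0.9  -1.34  2.44  1.95  1.25 -0.6 ] [-1.31  0.63  1.2   2.45  4.09  0.54 -2.84] 0.0258 2.55
half 1 lean 30 17
   [ 0.32  0.87 -1.38  2.28  1.68  1.09 -0.31] [ 0.38  0.61 -1.38  2.29  1.48  0.9  -0.21] 0.0 0.26
   [ 0.32  0.87 -1.38  2.28  1.68  1.09 -0.31] [ 0.38  0.61 -1.38  2.29  1.48  0.9  -0.21] 0.0 0.26
   [ 0.32  0.87 -1.38  2.28  1.68  1.09 -0.31] [ 0.38  0.61 -1.38  2.29  1.48  0.9  -0.21] 0.0 0.26
```

Run:
```python
from kin import *; from bench import *
q0=observe()["joints"]; rng=np.random.default_rng(1)
foot=np.array([.598,.21,.035]); R0,P=frame(10,40); u=P[:,2]
def ikm(p,R,q0):
    best=None
    for w in (.05,):
        f=lambda q:np.r_[30*(fk(q,sg,K)[0]-p),10*Ro.from_matrix(fk(q,sg,K)[1].T@R).as_rotvec(),.03*np.maximum(0,.25-np.minimum(q-LO,HI-q))]
        r=least_squares(f,q0,bounds=(LO,HI),max_nfev=200)
    return r.x,np.abs(r.fun[:6]).max()
for half in (0,1):
  for lean in (20,27,34,40):
    R=frame(10,lean)[0]
    if half: R=R@np.diag([-1,-1,1])
    g=foot+u*.067+R[:,2]*.019
    out=[]
    for i in range(12):
        x,e=ikm(g,R,rng.uniform(LO,HI))
        y,e2=ikm(g-R[:,2]*.06,R,x)
        if max(e,e2)<.03: out.append((min(np.minimum(z-LO,HI-z).min() for z in (x,y)),x,y,np.abs(x-y).max()))
    out.sort(key=lambda o:-o[0])
    print("half",half,"lean",lean,len(out))
    for o in out[:2]: print("  ",o[0].round(3),o[1].round(2),o[2].round(2),o[3].round(2))
```

```text
half 0 lean 20 4
   0.25 [-0.95  0.63  0.79  2.1  -1.1   0.42 -0.75] [-1.04  0.52  0.87  2.08 -0.81  0.47 -1.01] 0.28
   0.143 [-0.24  0.5  -0.29  2.12  0.88  0.31 -2.68] [-0.19  0.39 -0.37  2.1   0.65  0.42 -2.47] 0.23
half 0 lean 27 0
half 0 lean 34 7
   0.157 [-1.09  0.72  0.98  2.32  4.15  0.52  0.23] [-1.22  0.59  1.09  2.34  4.36  0.43  0.05] 0.21
   0.157 [-1.05  0.68  0.91  2.32  4.09  0.47  0.3 ] [-1.22  0.59  1.09  2.34  4.36  0.43  0.05] 0.28
half 0 lean 40 1
   0.042 [-0.65  0.55  0.21  2.43  2.93  0.5   1.46] [-1.18  0.59  1.    2.46  3.82  0.5   0.56] 0.9
half 1 lean 20 9
   0.376 [ 0.06  0.57 -0.76  2.12  1.19  0.55  0.16] [ 0.13  0.46 -0.83  2.1   0.97  0.59  0.36] 0.23
   0.361 [ 0.05  0.57 -0.73  2.12  1.18  0.53  0.17] [ 0.11  0.46 -0.81  2.1   0.95  0.58  0.37] 0.23
half 1 lean 27 5
   0.263 [ 0.1   0.59 -0.83  2.23  1.61  0.59 -0.26] [ 0.17  0.47 -0.93  2.24  1.37  0.58 -0.07] 0.24
   0.25 [ 0.27  0.74 -1.18  2.24  1.6   0.87 -0.23] [ 0.3   0.56 -1.18  2.24  1.41  0.76 -0.11] 0.19
half 1 lean 34 8
   0.133 [-0.28  0.51 -0.3   2.34  2.26  0.42 -0.96] [-0.15  0.39 -0.5   2.37  1.91  0.42 -0.64] 0.35
   0.133 [-0.28  0.51 -0.3   2.34  2.26  0.42 -0.96] [-0.15  0.39 -0.5   2.37  1.91  0.42 -0.64] 0.35
half 1 lean 40 7
   0.042 [-0.99  0.67  0.77  2.42  3.61  0.56 -2.39] [-1.2   0.61  1.04  2.46  3.88  0.53 -2.64] 0.27
   0.042 [-1.07  0.74  0.92  2.42  3.77  0.62 -2.57] [-1.2   0.61  1.04  2.46  3.88  0.53 -2.64] 0.13
```

Run:
```python
from h import *; from bench import *
s=observe()
row(s,[.49,.15,.26],frame(10,0)[0])
```

```text
turn [  1.56 -34.98   0.94] shift [ 26.1  26.  -43.3] len 56.9
```

>>> send_rows([
  [0.3, -7, 0.2, 5, 5, -9, 1],
  [0.6, -14, 0.4, 10, 10, -17, 1],
  [0.9, -21, 0.6, 16, 16, -26, 1],
  [1.2, -28, 0.8, 21, 21, -35, 1],
  [1.6, -35, 0.9, 26, 26, -43, 1],
])

```text
clock: 3.15
tool_pos: [0.4879, 0.153, 0.261]
eef_rot: [0.002, 0.992, 0.087, 0.089]
force: [1.8, -1.2, -0.4]
finger_gap: 0.0854
grip_force: 0.0
```

>>> send_rows([
  [0, 0, -8.5, 0, 0, 0, 1],
  [0, 0, -17, 0, 0, 0, 1],
  [0, 0, -25.5, 0, 0, 0, 1],
  [0, 0, -34, 0, 0, 0, 1],
  [0, 0, -42.5, 0, 0, 0, 1],
])

```text
clock: 3.65
tool_pos: [0.4897, 0.1507, 0.2591]
eef_rot: [0.038, 0.893, 0.441, 0.083]
force: [0.2, 0.7, -0.6]
finger_gap: 0.0853
grip_force: 0.0
```

>>> send_rows([
  [0, 0, -8.5, 0, 0, 0, 1],
  [0, 0, -17, 0, 0, 0, 1],
  [0, 0, -25.5, 0, 0, 0, 1],
  [0, 0, -34, 0, 0, 0, 1],
  [0, 0, -42.5, 0, 0, 0, 1],
])

```text
clock: 4.15
tool_pos: [0.4897, 0.1507, 0.2591]
eef_rot: [0.066, 0.672, 0.735, 0.064]
force: [-0.3, 0.5, 0.7]
finger_gap: 0.0852
grip_force: 0.0
```

>>> send_rows([
  [0, 0, -8.5, 0, 0, 0, 1],
  [0, 0, -17, 0, 0, 0, 1],
  [0, 0, -25.5, 0, 0, 0, 1],
  [0, 0, -34, 0, 0, 0, 1],
  [0, 0, -42.5, 0, 0, 0, 1],
])

```text
clock: 4.65
tool_pos: [0.4896, 0.1506, 0.2592]
eef_rot: [0.085, 0.36, 0.928, 0.036]
force: [0.4, 0.1, 0.0]
finger_gap: 0.0854
grip_force: 0.0
```

>>> send_rows([
  [0, 0, -8.5, 0, 0, 0, 1],
  [0, 0, -17, 0, 0, 0, 1],
  [0, 0, -25.5, 0, 0, 0, 1],
  [0, 0, -34, 0, 0, 0, 1],
  [0, 0, -42.5, 0, 0, 0, 1],
])

```text
clock: 5.15
tool_pos: [0.4896, 0.1506, 0.2592]
eef_rot: [0.092, -0.001, 0.996, 0.003]
force: [-0.0, -0.3, -0.7]
finger_gap: 0.0857
grip_force: 0.0
```

```bash
cat >> h.py <<'E'
HALF=np.diag([-1,-1,1])
E
python3 - <<'E'
from h import *; from bench import *
s=observe(); print(s["joints"].round(2),s["tool_pos"])
R,P=frame(10,34); R=R@HALF; foot=np.array([.598,.21,.035]); u=frame(10,40)[1][:,2]
g=foot+u*.067+R[:,2]*.019
print("grasp tcp",g)
row(s,g-R[:,2]*.08,R)
E
```

```text
[-0.08  0.2  -0.38  1.87  0.19  0.93  1.02] [0.48962199 0.15062968 0.25921109]
grasp tcp [0.56605076 0.20436649 0.07057326]
turn [ -3.48 -23.39  -9.3 ] shift [ -9.6  45.2 126.4] len 134.6
```

>>> send_rows([
  [-0.7, -4.7, -1.9, -2, 9, 25, 1],
  [-1.4, -9.4, -3.7, -4, 18, 50, 1],
  [-2.1, -14, -5.6, -6, 27, 76, 1],
  [-2.8, -18.7, -7.4, -8, 36, 101, 1],
  [-3.5, -23.4, -9.3, -9.6, 45.2, 126.4, 1],
])

```text
clock: 5.65
tool_pos: [0.5239, 0.172, 0.1646]
eef_rot: [0.256, -0.054, 0.965, 0.002]
force: [0.2, -0.1, 0.9]
finger_gap: 0.0856
grip_force: 0.0
```

```bash
cat > chk.py <<'E'
from h import *; from bench import *
import sys
s=observe(); print(s["clock"],s["joints"].round(2),s["tool_pos"])
R,P=frame(10,34); R=R@HALF; foot=np.array([.598,.21,.035]); u=frame(10,40)[1][:,2]
g=foot+u*.067+R[:,2]*.019
for b in (.08,.06,.0): row(s,g-R[:,2]*b,R)
c=camera("wrist"); pickle.dump((s,c),open(sys.argv[1]+".pkl","wb"))
cv2.imwrite(f"pics/{sys.argv[1]}.png",cv2.resize(c["pixels"][:,:,::-1],None,fx=1.56,fy=1.56,interpolation=cv2.INTER_CUBIC))
P=frame(10,40)[1]; L=np.array([[5,30,0],[5,-30,0],[5,-30,100],[5,30,100],[-5,30,100],[-5,-30,100]])/1000
print((proj(c,L@P.T+foot)*1.56).round(0).tolist())
E
python3 chk.py w2
```

```text
5.65 [-0.42  0.26 -0.12  2.25  1.02  0.3   0.23] [0.52393828 0.17195575 0.16462251]
turn [-3.28 -4.4  -2.57] shift [12.8 25.4 23.9] len 37.1
turn [-3.28 -4.4  -2.57] shift [11.3 26.6 43.8] len 52.5
turn [-3.28 -4.4  -2.57] shift [  6.8  30.1 103.5] len 108.0
[[483.0, 279.0], [405.0, 281.0], [394.0, 296.0], [507.0, 293.0], [507.0, 274.0], [394.0, 278.0]]
```

View pics/w2.png

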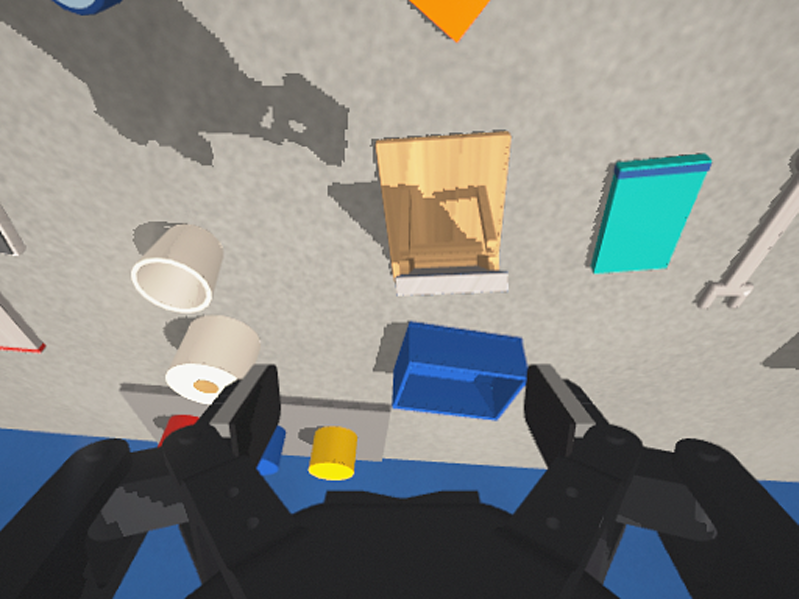

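The end face appears at (397,277)-(508,272)-(508,291)-(398,296), within 2 px of the prediction. The rails don't stick out beside the plate, so I continue along the approach.

>>> send_rows([
  [-0.8, -1, -0.6, 4, 8, 5, 1],
  [-1.6, -2, -1.3, 8, 16, 10, 1],
  [-2.4, -3, -2, 12, 24, 16, 1],
  [-3.3, -4.4, -2.6, 12.8, 25.4, 24, 1],
  [-3.3, -4.4, -2.6, 12.8, 25.4, 24, 1],
])

```text
clock: 6.2
tool_pos: [0.5249, 0.1965, 0.1392]
eef_rot: [0.293, -0.082, 0.952, 0.025]
force: [0.7, -0.7, -0.1]
finger_gap: 0.0852
grip_force: 0.0
```

```bash
python3 chk.py w3
```

```text
6.2 [-0.48  0.31 -0.08  2.36  1.95  0.25 -0.69] [0.52487    0.19652123 0.13924068]
turn [-0.06  0.25 -0.1 ] shift [3.6 0.6 0.4] len 3.7
turn [-0.06  0.25 -0.1 ] shift [ 3.7  0.6 20.4] len 20.7
turn [-0.06  0.25 -0.1 ] shift [ 4.   0.6 80.4] len 80.5
[[443.0, 286.0], [360.0, 287.0], [339.0, 322.0], [462.0, 322.0], [463.0, 302.0], [339.0, 302.0]]
```

>>> send_rows([
  [0, 0.2, 0, 3, 0.5, 8, 1],
  [0, 0.2, 0, 4, 0.6, 16, 1],
  [0, 0.2, 0, 4, 0.6, 24, 1],
  [0, 0.2, 0, 4, 0.6, 32, 1],
  [0, 0.2, 0, 4, 0.6, 40, 1],
])

```text
clock: 6.75
tool_pos: [0.544, 0.1995, 0.1039]
eef_rot: [0.291, -0.081, 0.953, 0.025]
force: [0.1, -0.3, -0.0]
finger_gap: 0.0854
grip_force: 0.0
```

```bash
python3 chk.py w4
```

```text
6.75 [-0.36  0.41 -0.21  2.35  2.13  0.34 -0.87] [0.54399548 0.19950874 0.10385392]
turn [-0.15  0.   -0.21] shift [ -0.1   0.8 -39.8] len 39.8
turn [-0.15  0.   -0.21] shift [ -0.1   0.9 -19.8] len 19.8
turn [-0.15  0.   -0.21] shift [-0.1  1.1 40.2] len 40.2
[[449.0, 310.0], [355.0, 310.0], [326.0, 367.0], [477.0, 366.0], [477.0, 342.0], [325.0, 342.0]]
```

View pics/w4.png

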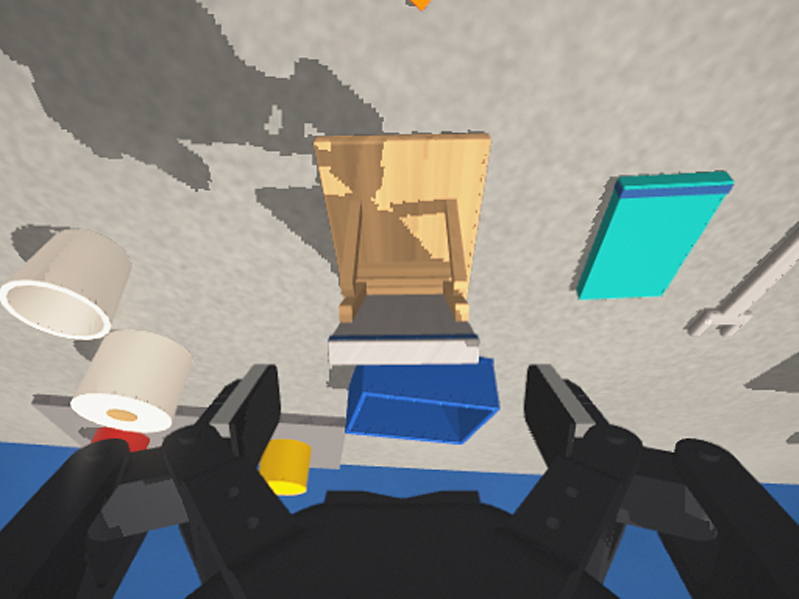

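The plate lies squarely between the fingers: end face (329,341)-(478,338) to (331,364)-(478,361), about 1 mm right of centre and turned about -1.5°. I advance and close.

>>> send_rows([
  [0, 0, -0.7, 0, 1, 8, 1],
  [0, 0, -1.2, 0, 2, 16, 1],
  [0, 0, -1.2, 0, 2, 24, 1],
  [0, 0, -1.2, 0, 2, 32, 1],
  [0, 0, -1.2, 0, 2, 40, 1],
])

```text
clock: 7.3
tool_pos: [0.5647, 0.2065, 0.0698]
eef_rot: [0.291, -0.092, 0.952, 0.023]
force: [-0.2, -0.3, -0.8]
finger_gap: 0.0849
grip_force: 0.0
```

>>> send_rows([
  [0, 0, 0, 0, 0, 0, 1],
  [0, 0, 0, 0, 0, 0, 0.85],
  [0, 0, 0, 0, 0, 0, 0.75],
  [0, 0, 0, 0, 0, 0, 0.65],
  [0, 0, 0, 0, 0, 0, 0.5],
])

```text
clock: 7.8
tool_pos: [0.5641, 0.2055, 0.0709]
eef_rot: [0.292, -0.092, 0.952, 0.022]
force: [-3.4, -3.6, 5.3]
finger_gap: 0.0588
grip_force: 63.0
```

>>> send_rows([
  [0, 0, 0, 0, 0, 0, 0.3],
  [0, 0, 0, 0, 0, 0, 0.3],
  [0, 0, 0, 0, 0, 0, 0.3],
  [0, 0, 0, 0, 0, 0, 0.3],
  [0, 0, 0, 0, 0, 0, 0.3],
])

```text
clock: 8.3
tool_pos: [0.5641, 0.2055, 0.071]
eef_rot: [0.292, -0.092, 0.952, 0.022]
force: [-4.6, -3.7, 6.6]
finger_gap: 0.059
grip_force: 63.1
```

```bash
python3 chk.py w5
```

```text
8.3 [-0.32  0.51 -0.27  2.33  2.24  0.41 -0.94] [0.56412918 0.20554447 0.07095689]
turn [-0.09 -0.    1.03] shift [ -1.2  -1.6 -78.7] len 78.8
turn [-0.09 -0.    1.03] shift [ -1.2  -1.6 -58.7] len 58.8
turn [-0.09 -0.    1.03] shift [-1.2 -1.5  1.3] len 2.3
[[452.0, 336.0], [341.0, 334.0], [296.0, 424.0], [489.0, 428.0], [491.0, 398.0], [295.0, 394.0]]
```

Run:
```python
from h import *; from bench import *
s=observe()
row(s,s["tool_pos"]+[0,0,.1])
row(s,s["tool_pos"]+[-.06,-.1,.15],frame(-5.3,-6)[0]@HALF)
```

```text
turn [0. 0. 0.] shift [-55.9  -1.1 -82.9] len 100.0
turn [ 3.34 39.82 16.11] shift [ -18.9  -88.7 -167. ] len 190.0
```

>>> send_rows([
  [0, 0, 0, -6, 0, -8, 0.3],
  [0, 0, 0, -17, 0, -25, 0.3],
  [0, 0, 0, -28, -0.5, -41, 0.3],
  [0, 0, 0, -42, -1, -62, 0.3],
  [0, 0, 0, -56, -1, -83, 0.3],
])

```text
clock: 8.85
tool_pos: [0.5646, 0.2042, 0.1522]
eef_rot: [0.291, -0.092, 0.952, 0.019]
force: [0.4, -1.0, -4.4]
finger_gap: 0.0584
grip_force: 66.4
```

Run:
```python
from h import *; from bench import *
s=observe(); print(s["joints"].round(2),s["force"])
row(s,[.5,.1,.23],frame(-5.3,-6)[0]@HALF)
```

```text
[-0.51  0.33  0.01  2.25  1.57  0.19 -0.26] [ 0.40766271 -0.99077167 -4.36786893]
turn [ 2.96 39.81 16.11] shift [  26.2  -91.7 -109.5] len 145.3
```

>>> send_rows([
  [0.6, 7.6, 3, 5, -17, -22, 0.3],
  [1.2, 15.4, 6, 10, -35, -44, 0.3],
  [1.8, 23, 9, 15, -52, -66, 0.3],
  [2.4, 31, 12.4, 21, -73, -88, 0.3],
  [3, 39, 15.8, 26, -92, -110, 0.3],
])

```text
clock: 9.35
tool_pos: [0.5298, 0.1154, 0.2064]
eef_rot: [0.182, -0.021, 0.983, -0.02]
force: [2.3, -3.4, -4.6]
finger_gap: 0.059
grip_force: 66.3
```

Run:
```python
from h import *; from bench import *
s=observe(); print(s["joints"].round(2),s["force"],s["tool_pos"])
R=frame(-5.3,-6)[0]@HALF
row(s,[.53,-.03,.23],R);row(s,[.5726,-.2076,.20],R)
```

```text
[-0.06  0.22 -0.38  2.06  0.47  0.6   0.83] [ 2.33848534 -3.37286688 -4.59052966] [0.52980768 0.11541691 0.20644628]
turn [-1.75 27.1   7.64] shift [  -1.5 -146.3  -17.3] len 147.3
turn [-1.75 27.1   7.64] shift [ -21.7 -323.6   31.6] len 325.9
```

>>> send_rows([
  [-0.4, 5.4, 1.5, 0, -29, -3, 0.3],
  [-0.7, 10.8, 3, 0, -58, -7, 0.3],
  [-1, 16.2, 4.6, -1, -88, -10, 0.3],
  [-1.4, 21.6, 6.1, -1, -117, -14, 0.3],
  [-1.8, 27.1, 7.6, -1.5, -146.3, -17, 0.3],
])

```text
clock: 9.85
tool_pos: [0.532, -0.0314, 0.2315]
eef_rot: [-0.05, 0.047, 0.998, 0.003]
force: [0.8, 0.6, -5.5]
finger_gap: 0.0586
grip_force: 66.4
```

Run:
```python
from h import *; from bench import *
s=observe(); print(s["joints"].round(2),s["force"],s["tool_pos"])
R=frame(-5.3,-6)[0]@HALF
row(s,[.5726,-.2076,.18],R)
```

```text
[ 0.28  0.42 -0.39  1.61  0.14  1.24  1.33] [ 0.76483128  0.61611806 -5.53839603] [ 0.53198435 -0.0314452   0.2314859 ]
turn [ 0.13  0.24 -0.1 ] shift [ -61.9 -171.6   45.1] len 188.0
```

>>> send_rows([
  [0, 0, 0, -15, -43, 8, 0.3],
  [0, 0, 0, -31, -86, 18, 0.3],
  [0, 0, 0, -46, -128, 32, 0.3],
  [0, 0.2, 0, -58, -160, 48, 0.3],
  [0, 0.2, 0, -62, -172, 60, 0.3],
])

```text
clock: 10.35
tool_pos: [0.571, -0.2119, 0.1627]
eef_rot: [-0.051, 0.049, 0.997, 0.002]
force: [-1.0, 0.5, -4.4]
finger_gap: 0.0589
grip_force: 66.3
```

Run:
```python
from h import *; from bench import *
s=observe(); print(s["clock"],s["joints"].round(2),s["force"],s["tool_pos"])
c=camera("wrist"); pickle.dump((s,c),open("w6.pkl","wb"))
d={n:camera(n) for n in ("top","scene")}; pickle.dump(d,open("cams6.pkl","wb"))
im=cv2.resize(c["pixels"][:,:,::-1],None,fx=1.56,fy=1.56,interpolation=cv2.INTER_CUBIC)
cv2.imwrite("pics/w6.png",im)
H=lambda L:np.array(L)/1000@Ro.from_euler('z',-5.3,degrees=True).as_matrix().T+[.577,-.212,0]
print((proj(c,H([[21.4-20,y,50] for y in(50,-50)]+[[-31+0,y,50] for y in (50,-50)]))*1.56).round(0).tolist())
```

```text
10.35 [ 0.49  0.59 -0.33  1.51  0.21  1.18  1.59] [-0.99399167  0.52001744 -4.37872739] [ 0.57102795 -0.21189044  0.16267686]
[[474.0, 308.0], [329.0, 309.0], [475.0, 261.0], [327.0, 262.0]]
```

View pics/w6.png

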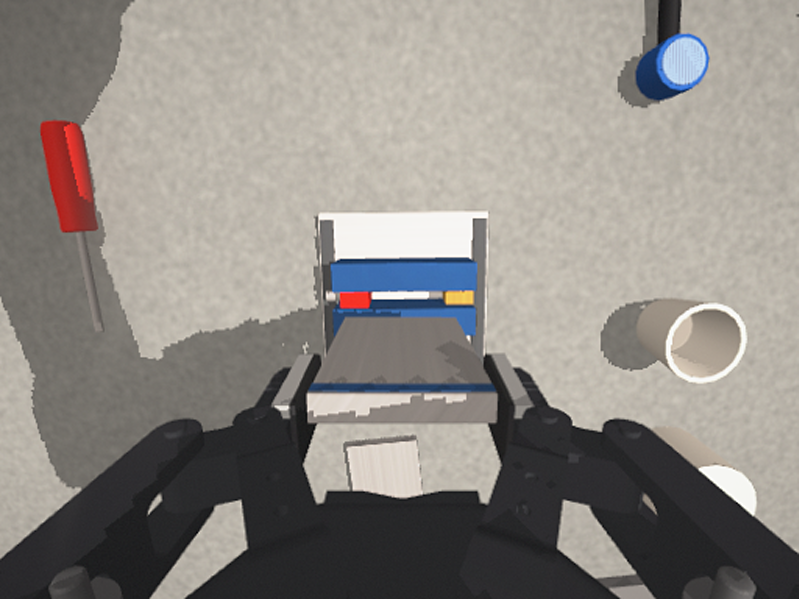

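The plate hangs above the holder: its foot edge is at (345,317)-(460,318), the red jaw at (355,299), the brass stop at (459,297) and the block's near edge at row 263. I'll take one enlarged crop for the fit.

Run:
```python
from h import *
s,c=pickle.load(open("w6.pkl","rb"))
im=c["pixels"][155:280,192:326,::-1]
cv2.imwrite("pics/w6c.png",cv2.resize(im,(134*9//2,125*9//2),interpolation=cv2.INTER_CUBIC))
```

```text
(no output)
```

View pics/w6c.png

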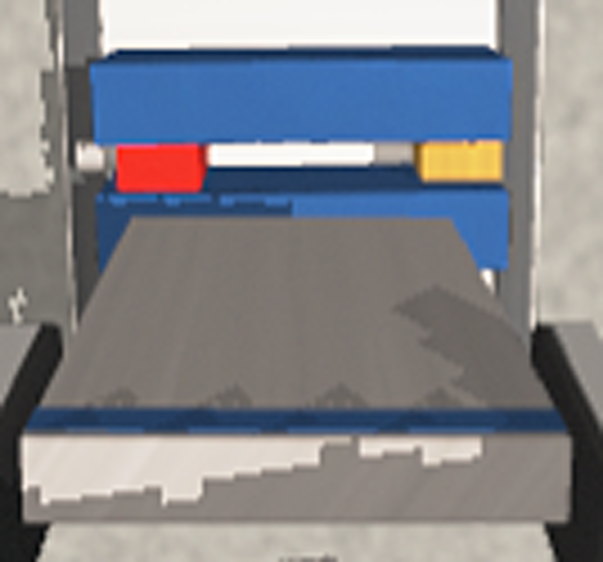

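```bash
cat > fit6.py <<'E'
from h import *
s,c=pickle.load(open("w6.pkl","rb"))
px=lambda pts:np.array(pts)/4.5-.5+.5/4.5+[192,155]
LP=np.array([[-5,-30,0],[-5,30,0],[-5,-30,100],[-5,30,100],[5,-30,100],[5,30,100]])/1e3
uP=px([(130,218),(455,218),(22,435),(572,435),(22,522),(570,520)])
A=q2R(s["eef_rot"]); R0=frame(-5.3,0)[1]
def PR(p): return R0@Ro.from_rotvec(p[3:]).as_matrix()
f=lambda p:(proj(c,LP@PR(p).T+p[:3])-uP).ravel()
r=least_squares(f,np.r_[s["tool_pos"]-[0,0,.048],0,0,0]); p=r.x; P=PR(p)
print("plate foot",p[:3].round(4),"rot deg (local)",np.degrees(p[3:]).round(2),"res px",np.abs(r.fun).max().round(2))
print("yaw",np.degrees(np.arctan2(-P[0,1],P[1,1])).round(2),"lean xz",np.degrees(np.arctan2(P[:2,2],P[2,2])).round(2))
print("foot in tool mm",(A.T@(p[:3]-s["tool_pos"])*1e3).round(1))
LH=np.array([[-26,50,50],[-26,-50,50],[-6,-50,50],[-6,50,50],[6,50,50],[6,-50,50]])/1e3
uH=px([(512,60),(90,62),(97,141),(511,141),(508,187),(97,192)])
for z in (0,.002,-.002):
    g=lambda h:(proj(c,LH@Ro.from_euler('z',h[2]).as_matrix().T+[h[0],h[1],z])-uH).ravel()
    q=least_squares(g,[.575,-.212,-.09]); h=q.x
    print("slot centre xy",h[:2].round(4),"yaw",np.degrees(h[2]).round(2),"res",np.abs(q.fun).max().round(2))
g=lambda h:(proj(c,LH@Ro.from_euler('z',h[2]).as_matrix().T+h[[0,1,3]])-uH).ravel()
q=least_squares(g,[.575,-.212,-.09,0]); print("free z",q.x.round(4))
E
python3 fit6.py
```

```text
plate foot [ 0.5745 -0.2123  0.11  ] rot deg (local) [-0.52 -0.34 -0.46] res px 0.93
yaw -5.77 lean xz [-0.29  0.55]
foot in tool mm [-8.9  0.  52.1]
slot centre xy [ 0.5721 -0.2099] yaw -5.27 res 1.06
slot centre xy [ 0.5718 -0.2098] yaw -5.27 res 1.39
slot centre xy [ 0.5724 -0.2099] yaw -5.27 res 0.73
free z [ 0.5728 -0.2099 -0.0921 -0.0043]
```

```bash
cat >> h.py <<'E'
YAW=-5.3
hx,hy=[Ro.from_euler('z',YAW,degrees=True).as_matrix()[:,i] for i in (0,1)]
def mv(s,ax,ay,az):
    "holder-axis shift mm -> tool shift"
    A=q2R(s["eef_rot"]); d=A.T@(ax*hx+ay*hy+np.array([0,0,az])); print("holder shift",(ax,ay,az),"-> tool",d.round(1)); return d
E
python3 - <<'E'
from h import *; from bench import *
s=observe(); print(s["tool_pos"],s["force"])
mv(s,-2.6,10.2,-45); mv(s,0,0,-10); mv(s,1,0,0); mv(s,0,1,0)
E
```

```text
[ 0.57099909 -0.20663277  0.16363311] [-0.4333942   0.59089531 -3.39278679]
holder shift (-2.6, 10.2, -45) -> tool [-2.  10.1 45.1]
holder shift (0, 0, -10) -> tool [-1.  -0.   9.9]
holder shift (1, 0, 0) -> tool [-1.   0.  -0.1]
holder shift (0, 1, 0) -> tool [0. 1. 0.]
```

>>> send_rows([
  [-0.2, 0, -0.2, -0.5, 2, 10, 0.3],
  [-0.5, 0, -0.5, -1, 4, 20, 0.3],
  [-0.5, 0, -0.5, -1.6, 4.9, 30, 0.3],
  [-0.5, 0, -0.5, -2.1, 4.9, 38, 0.3],
  [-0.5, 0, -0.5, -2.5, 4.9, 44, 0.3],
])

```text
clock: 11.0
tool_pos: [0.5703, -0.2014, 0.1202]
eef_rot: [-0.05, 0.042, 0.998, 0.008]
force: [0.1, 1.2, -5.2]
finger_gap: 0.0587
grip_force: 66.5
```

>>> send_rows([
  [0, 0, 0, 0, 0, 0, 0.3],
  [0, 0, 0, 0, 0, 0, 0.3],
  [0, 0, 0, 0, 0, 0, 0.3],
  [0, 0, 0, 0, 0, 0, 0.3],
  [0, 0, 0, 0, 0, 0, 0.3],
])

```text
clock: 11.5
tool_pos: [0.5708, -0.2019, 0.1214]
eef_rot: [-0.05, 0.043, 0.998, 0.007]
force: [0.1, -0.7, -3.8]
finger_gap: 0.0583
grip_force: 66.4
```

Run:
```python
from h import *; from bench import *
s=observe(); print(s["clock"],s["tool_pos"],s["force"])
c=camera("wrist"); pickle.dump((s,c),open("w7.pkl","wb"))
A=q2R(s["eef_rot"])
im=c["pixels"][155:280,192:326,::-1]
cv2.imwrite("pics/w7c.png",cv2.resize(im,(134*9//2,125*9//2),interpolation=cv2.INTER_CUBIC))
```

```text
11.5 [ 0.57079989 -0.20192166  0.12135199] [ 0.08139691 -0.66409451 -3.81770677]
```

View pics/w7c.png

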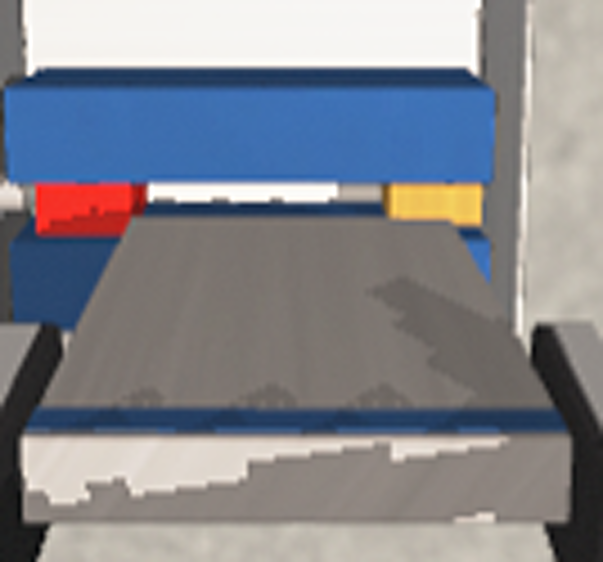

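The plate's foot edge is at (131,218)-(455,218). The block's near edge is at row 87, and the slot edges are at rows 183 and about 235. The plate is still above the block.

```bash
sed -e 's/w6.pkl/w7.pkl/' -e 's/^uP=.*/uP=px([(131,218),(455,218),(22,435),(571,435),(22,522),(570,520)])/' -e 's/^uH=.*/uH=px([(496,87),(5,87),(10,183),(494,182),(489,232),(12,238)])/' fit6.py > fit7.py; python3 fit7.py
python3 - <<'E'
from h import *
s,c=pickle.load(open("w7.pkl","rb"))
px=lambda pts:np.array(pts)/4.5-.5+.5/4.5+[192,155]
E
```

```text
plate foot [ 0.5746 -0.2015  0.0685] rot deg (local) [ 0.23 -0.51  0.29] res px 0.84
yaw -5.01 lean xz [-0.53 -0.18]
foot in tool mm [-9.   0.2 52.2]
slot centre xy [ 0.5719 -0.2096] yaw -4.8 res 1.23
slot centre xy [ 0.5715 -0.2096] yaw -4.8 res 1.64
slot centre xy [ 0.5723 -0.2097] yaw -4.8 res 1.09
free z [ 0.5726 -0.2098 -0.0839 -0.0038]
```

>>> send_rows([
  [0, 0, 0, 0.5, 0, 3, 0.3],
  [0, 0, 0, 0.5, 0, 6, 0.3],
  [0, 0, 0, 0.5, 0, 9, 0.3],
  [0, 0, 0, 0.5, 0, 12, 0.3],
  [0, 0, 0, 0.5, 0, 12, 0.3],
])

```text
clock: 12.05
tool_pos: [0.5685, -0.2015, 0.1085]
eef_rot: [-0.05, 0.043, 0.998, 0.008]
force: [0.0, 0.3, -4.3]
finger_gap: 0.0586
grip_force: 66.4
```

```bash
cat > meas.py <<'E'
from h import *; from bench import *
import sys
s=observe(); print(s["clock"],s["tool_pos"].round(4),s["force"].round(1))
c=camera("wrist"); pickle.dump((s,c),open(sys.argv[1]+".pkl","wb"))
im=c["pixels"].astype(int)
hsv=cv2.cvtColor(c["pixels"],cv2.COLOR_RGB2HSV)
for u in (228,236,244,258,272,280,288):
    col=hsv[165:235,u]; blue=((col[:,0]>95)&(col[:,0]<130)&(col[:,1]>110))
    red=((col[:,0]<12)|(col[:,0]>168))&(col[:,1]>150); gold=(col[:,0]>12)&(col[:,0]<30)&(col[:,1]>100)
    grey=(col[:,1]<60)&(col[:,2]<150)
    print(u,"".join("B" if b else "R" if r else "G" if g else "p" if k else "." for b,r,g,k in zip(blue,red,gold,grey)))
print("rows start 165")
E
python3 meas.py w8
```

```text
12.05 [ 0.5685 -0.2015  0.1085] [ 0.   0.3 -4.3]
228 ..........BBBBBBBBBBBBBBBBBBBBBBBBBB.p.ppppppppppppppppppppppppppppppp
236 ..........BBBBBBBBBBBBBBBBBBBBBBBBBB...ppppppppppppppppppppppppppppppp
244 ..........BBBBBBBBBBBBBBBBBBBBBBBBBB...ppppppppppppppppppppppppppppppp
258 ..........BBBBBBBBBBBBBBBBBBBBBBBBBB...ppppppppppppppppppppppppppppppp
272 ..........BBBBBBBBBBBBBBBBBBBBBBBBBB...ppppppppppppppppppppppppppppppp
280 ..........BBBBBBBBBBBBBBBBBBBBBBBBBB.GGppppppppppppppppppppppppppppppp
288 ..........BBBBBBBBBBBBBBBBBBBBBBBBBB.GGppppppppppppppppppppppppppppppp
rows start 165
```

```bash
cat > rel.py <<'E'
from h import *
import sys
def hit(c,u,v,z):
    f=lambda xy:proj(c,[xy[0],xy[1],z])[0]-[u,v]
    return np.r_[least_squares(f,[.57,-.2]).x,z]
def rel(c,edge,foot,gap,zb=.048,u=258):
    e=hit(c,u,edge,zb); p=hit(c,u,foot,zb+gap)
    return ((p-e)@hx*1000-1)   # plate centre minus slot centre (−5 vs −6)
if __name__=="__main__":
    n,edge,foot=sys.argv[1],float(sys.argv[2]),float(sys.argv[3])
    s,c=pickle.load(open(n+".pkl","rb"))
    for g in map(float,sys.argv[4:]): print(g,"plate x minus slot x mm",round(rel(c,edge,foot,g/1000),2))
E
python3 rel.py w8 200.5 203.5 5 6 8 10
```

```text
5.0 plate x minus slot x mm 0.46
6.0 plate x minus slot x mm 0.21
8.0 plate x minus slot x mm -0.29
10.0 plate x minus slot x mm -0.8
```

>>> send_rows([
  [0, 0, 0, -0.3, 0, 1, 0.3],
  [0, 0, 0, -0.5, 0, 2, 0.3],
  [0, 0, 0, -0.6, 0, 3, 0.3],
  [0, 0, 0, -0.6, 0, 4, 0.3],
  [0, 0, 0, -0.6, 0, 4, 0.3],
])

```text
clock: 12.6
tool_pos: [0.569, -0.2015, 0.105]
eef_rot: [-0.05, 0.043, 0.998, 0.008]
force: [-0.2, 0.9, -4.6]
finger_gap: 0.0584
grip_force: 66.4
```

```bash
python3 meas.py w9
```

```text
12.6 [ 0.569  -0.2015  0.105 ] [-0.2  0.9 -4.6]
228 ..........BBBBBBBBBBBBBBBBBBBBBBBBBBB..ppppppppppppppppppppppppppppppp
236 ..........BBBBBBBBBBBBBBBBBBBBBBBBBBB..ppppppppppppppppppppppppppppppp
244 ..........BBBBBBBBBBBBBBBBBBBBBBBBBBBp.ppppppppppppppppppppppppppppppp
258 ..........BBBBBBBBBBBBBBBBBBBBBBBBBBBp.ppppppppppppppppppppppppppppppp
272 ..........BBBBBBBBBBBBBBBBBBBBBBBBBBBp.ppppppppppppppppppppppppppppppp
280 ..........BBBBBBBBBBBBBBBBBBBBBBBBBBBGGppppppppppppppppppppppppppppppp
288 ..........BBBBBBBBBBBBBBBBBBBBBBBBBBBGGppppppppppppppppppppppppppppppp
rows start 165
```

```bash
python3 rel.py w9 201.3 203.5 2.5 4 6
```

```text
2.5 plate x minus slot x mm 0.33
4.0 plate x minus slot x mm -0.04
6.0 plate x minus slot x mm -0.55
```

>>> send_rows([
  [0, 0, 0, -0.1, 0, 1, 0.3],
  [0, 0, 0, -0.2, 0, 2, 0.3],
  [0, 0, 0, -0.3, 0, 3, 0.3],
  [0, 0, 0, -0.3, 0, 3, 0.3],
  [0, 0, 0, -0.3, 0, 3, 0.3],
])

```text
clock: 13.15
tool_pos: [0.5691, -0.2015, 0.1021]
eef_rot: [-0.05, 0.043, 0.998, 0.007]
force: [0.1, -0.1, -4.9]
finger_gap: 0.0584
grip_force: 66.4
```

```bash
python3 meas.py w10; python3 rel.py w10 202.3 203.5 0 1 2 3
```

```text
13.15 [ 0.5691 -0.2015  0.1021] [ 0.1 -0.1 -4.9]
228 .........pBBBBBBBBBBBBBBBBBBBBBBBBBBBBpppppppppppppppppppppppppppppppp
236 .........pBBBBBBBBBBBBBBBBBBBBBBBBBBB.pppppppppppppppppppppppppppppppp
244 .........pBBBBBBBBBBBBBBBBBBBBBBBBBBBBpppppppppppppppppppppppppppppppp
258 ..........BBBBBBBBBBBBBBBBBBBBBBBBBBBBpppppppppppppppppppppppppppppppp
272 ..........BBBBBBBBBBBBBBBBBBBBBBBBBBBBpppppppppppppppppppppppppppppppp
280 ..........BBBBBBBBBBBBBBBBBBBBBBBBBBB..ppppppppppppppppppppppppppppppp
288 ..........BBBBBBBBBBBBBBBBBBBBBBBBBBB.Gppppppppppppppppppppppppppppppp
rows start 165
0.0 plate x minus slot x mm 0.06
1.0 plate x minus slot x mm -0.19
2.0 plate x minus slot x mm -0.45
3.0 plate x minus slot x mm -0.7
```

>>> send_rows([
  [0, 0, 0, -0.4, 0, 0.6, 0.3],
  [0, 0, 0, -0.5, 0, 1.2, 0.3],
  [0, 0, 0, -0.6, 0, 1.8, 0.3],
  [0, 0, 0, -0.6, 0, 2.4, 0.3],
  [0, 0, 0, -0.6, 0, 3, 0.3],
])

```text
clock: 13.7
tool_pos: [0.5697, -0.2015, 0.0994]
eef_rot: [-0.05, 0.043, 0.998, 0.007]
force: [-1.0, 0.1, 0.6]
finger_gap: 0.0586
grip_force: 66.8
```

>>> send_rows([
  [0, 0, 0, -0.1, 0, 0.6, 0.3],
  [0, 0, 0, -0.1, 0, 1.2, 0.3],
  [0, 0, 0, -0.2, 0, 1.8, 0.3],
  [0, 0, 0, -0.2, 0, 2.4, 0.3],
  [0, 0, 0, -0.3, 0, 3, 0.3],
])

```text
clock: 14.2
tool_pos: [0.5696, -0.2015, 0.0956]
eef_rot: [-0.05, 0.043, 0.998, 0.008]
force: [0.3, -0.3, -3.1]
finger_gap: 0.0586
grip_force: 66.4
```

```bash
python3 meas.py w11
```

```text
14.2 [ 0.5696 -0.2015  0.0956] [ 0.3 -0.3 -3.1]
228 ..........BBBBBBBBBBBBBBBBBBBBBBBBBBBBBppppppppppppppppppppppppppppppp
236 ..........BBBBBBBBBBBBBBBBBBBBBBBBBBBBBppppppppppppppppppppppppppppppp
244 ..........BBBBBBBBBBBBBBBBBBBBBBBBBBBBBppppppppppppppppppppppppppppppp
258 ..........BBBBBBBBBBBBBBBBBBBBBBBBBBBBBppppppppppppppppppppppppppppppp
272 ..........BBBBBBBBBBBBBBBBBBBBBBBBBBBBBppppppppppppppppppppppppppppppp
280 ..........BBBBBBBBBBBBBBBBBBBBBBBBBBBBBppppppppppppppppppppppppppppppp
288 ..........BBBBBBBBBBBBBBBBBBBBBBBBBBBBBppppppppppppppppppppppppppppppp
rows start 165
```

>>> send_rows([
  [0, 0, 0, -0.1, 0, 0.8, 0.3],
  [0, 0, 0, -0.2, 0, 1.6, 0.3],
  [0, 0, 0, -0.2, 0, 2.4, 0.3],
  [0, 0, 0, -0.3, 0, 3.2, 0.3],
  [0, 0, 0, -0.4, 0, 4, 0.3],
])

```text
clock: 14.75
tool_pos: [0.5695, -0.2014, 0.092]
eef_rot: [-0.05, 0.043, 0.998, 0.007]
force: [1.0, -0.2, -4.0]
finger_gap: 0.0588
grip_force: 66.4
```

>>> send_rows([
  [0, 0, 0, 0, -1, 0, 0.3],
  [0, 0, 0, 0, -2, 0, 0.3],
  [0, 0, 0, 0, -3, 0, 0.3],
  [0, 0, 0, 0, -3, 0, 0.3],
  [0, 0, 0, 0, -3, 0, 0.3],
])

```text
clock: 15.25
tool_pos: [0.5692, -0.2046, 0.092]
eef_rot: [-0.05, 0.043, 0.998, 0.007]
force: [1.4, -0.1, -4.9]
finger_gap: 0.0588
grip_force: 66.5
```

>>> send_rows([
  [0, 0, 0, 0, -1, 0, 0.3],
  [0, 0, 0, 0, -2, 0, 0.3],
  [0, 0, 0, 0, -3, 0, 0.3],
  [0, 0, 0, 0, -3, 0, 0.3],
  [0, 0, 0, 0, -3, 0, 0.3],
])

```text
clock: 15.75
tool_pos: [0.569, -0.2068, 0.092]
eef_rot: [-0.05, 0.043, 0.998, 0.008]
force: [2.2, 3.8, -4.9]
finger_gap: 0.059
grip_force: 66.5
```

```bash
python3 meas.py w12|head -1
```

```text
15.75 [ 0.569  -0.2068  0.092 ] [ 2.2  3.8 -4.9]
```

>>> send_rows([
  [0, 0, 0, -0.1, -1, 0, 0.3],
  [0, 0, 0, -0.2, -2, 0, 0.3],
  [0, 0, 0, -0.2, -3, 0, 0.3],
  [0, 0, 0, -0.2, -4, 0, 0.3],
  [0, 0, 0, -0.2, -4.8, 0, 0.3],
])

```text
clock: 16.3
tool_pos: [0.5688, -0.2116, 0.0919]
eef_rot: [-0.05, 0.043, 0.998, 0.008]
force: [2.2, 4.5, -2.8]
finger_gap: 0.0585
grip_force: 66.6
```

>>> send_rows([
  [0, 0, 0, 0, 0, 0, 0.3],
  [0, 0, 0, 0, 0, 0, 0.3],
  [0, 0, 0, 0, 0, 0, 0.3],
  [0, 0, 0, 0, 0, 0, 0.3],
  [0, 0, 0, 0, 0, 0, 0.3],
])

```text
clock: 16.8
tool_pos: [0.5687, -0.2117, 0.0919]
eef_rot: [-0.05, 0.043, 0.998, 0.008]
force: [1.2, 4.8, -3.7]
finger_gap: 0.0583
grip_force: 66.6
```

```bash
python3 meas.py w13|head -1
python3 - <<'E'
from h import *
s,c=pickle.load(open("w13.pkl","rb"))
# brass stop pixels extents right of plate / red
hsv=cv2.cvtColor(c["pixels"],cv2.COLOR_RGB2HSV); A=q2R(s["eef_rot"])
foot=s["tool_pos"]+A@[-.009,.0002,.051]
h0=np.array([.5719,-.2097,0]); print("foot est holder mm",((foot-h0)@np.c_[hx,hy,[0,0,1]]*1e3).round(1))
E
```

```text
16.8 [ 0.5687 -0.2117  0.0919] [ 1.2  4.8 -3.7]
foot est holder mm [ 0.9 -1.5 40.3]
```

>>> send_rows([
  [0, 0, 0, 0, -0.8, 0, 0.3],
  [0, 0, 0, -0.1, -0.8, 1, 0.3],
  [0, 0, 0, -0.2, -0.8, 2, 0.3],
  [0, 0, 0, -0.3, -0.8, 3, 0.3],
  [0, 0, 0, -0.4, -0.8, 4, 0.3],
])

```text
clock: 17.35
tool_pos: [0.5688, -0.2124, 0.0882]
eef_rot: [-0.05, 0.043, 0.998, 0.008]
force: [1.7, 4.9, -1.3]
finger_gap: 0.059
grip_force: 66.7
```

>>> send_rows([
  [0, 0, 0, -0.1, 0, 0.8, 0.3],
  [0, 0, 0, -0.2, 0, 1.6, 0.3],
  [0, 0, 0, -0.2, 0, 2.4, 0.3],
  [0, 0, 0, -0.3, 0, 3.2, 0.3],
  [0, 0, 0, -0.4, 0, 4, 0.3],
])

```text
clock: 17.85
tool_pos: [0.5688, -0.2124, 0.0842]
eef_rot: [-0.05, 0.043, 0.998, 0.008]
force: [1.1, 5.2, -0.4]
finger_gap: 0.0585
grip_force: 66.7
```

>>> send_rows([
  [0, 0, 0, -0.1, 0, 1, 0.3],
  [0, 0, 0, -0.2, 0, 2, 0.3],
  [0, 0, 0, -0.3, 0, 3, 0.3],
  [0, 0, 0, -0.4, 0, 4, 0.3],
  [0, 0, 0, -0.5, 0, 5, 0.3],
])

```text
clock: 18.35
tool_pos: [0.5689, -0.2123, 0.0791]
eef_rot: [-0.05, 0.043, 0.998, 0.008]
force: [1.4, 5.2, -0.6]
finger_gap: 0.0584
grip_force: 66.8
```

>>> send_rows([
  [0, 0, 0, -0.1, 0, 1, 0.3],
  [0, 0, 0, -0.2, 0, 2, 0.3],
  [0, 0, 0, -0.3, 0, 3, 0.3],
  [0, 0, 0, -0.4, 0, 4, 0.3],
  [0, 0, 0, -0.5, 0, 5, 0.3],
])

```text
clock: 18.85
tool_pos: [0.5689, -0.2123, 0.0741]
eef_rot: [-0.05, 0.043, 0.998, 0.008]
force: [1.7, 6.4, -0.9]
finger_gap: 0.0585
grip_force: 66.8
```

>>> send_rows([
  [0, 0, 0, -0.1, 0, 1.2, 0.3],
  [0, 0, 0, -0.2, 0, 2.4, 0.3],
  [0, 0, 0, -0.3, 0, 3.6, 0.3],
  [0, 0, 0, -0.5, 0, 4.8, 0.3],
  [0, 0, 0, -0.6, 0, 6, 0.3],
])

```text
clock: 19.35
tool_pos: [0.569, -0.2122, 0.0681]
eef_rot: [-0.05, 0.043, 0.998, 0.008]
force: [1.5, 5.3, -0.9]
finger_gap: 0.0587
grip_force: 66.8
```

>>> send_rows([
  [0, 0, 0, 0, 0, 0.5, 0.3],
  [0, 0, 0, -0.1, 0, 1, 0.3],
  [0, 0, 0, -0.1, 0, 1.5, 0.3],
  [0, 0, 0, -0.2, 0, 2, 0.3],
  [0, 0, 0, -0.2, 0, 2.5, 0.3],
])

```text
clock: 19.85
tool_pos: [0.569, -0.2122, 0.0657]
eef_rot: [-0.05, 0.043, 0.998, 0.008]
force: [1.4, 5.2, -0.4]
finger_gap: 0.0586
grip_force: 66.8
```

>>> send_rows([
  [0, 0, 0, 0, 0, 0.3, 0.3],
  [0, 0, 0, -0.1, 0, 0.6, 0.3],
  [0, 0, 0, -0.1, 0, 0.9, 0.3],
  [0, 0, 0, -0.1, 0, 1.2, 0.3],
  [0, 0, 0, -0.1, 0, 1.2, 0.3],
])

```text
clock: 20.35
tool_pos: [0.569, -0.2122, 0.0644]
eef_rot: [-0.049, 0.043, 0.998, 0.008]
force: [2.1, 4.8, -0.7]
finger_gap: 0.0585
grip_force: 66.9
```

>>> send_rows([
  [0, 0, 0, 0, 0, 0.3, 0.3],
  [0, 0, 0, -0.1, 0, 0.6, 0.3],
  [0, 0, 0, -0.1, 0, 0.9, 0.3],
  [0, 0, 0, -0.1, 0, 1, 0.3],
  [0, 0, 0, -0.1, 0, 1, 0.3],
])

```text
clock: 20.85
tool_pos: [0.569, -0.2122, 0.0634]
eef_rot: [-0.05, 0.043, 0.998, 0.008]
force: [2.7, 4.9, -0.1]
finger_gap: 0.059
grip_force: 66.9
```

>>> send_rows([
  [0, 0, 0, 0, 0, 0.3, 0.3],
  [0, 0, 0, -0.1, 0, 0.6, 0.3],
  [0, 0, 0, -0.1, 0, 0.8, 0.3],
  [0, 0, 0, -0.1, 0, 0.8, 0.3],
  [0, 0, 0, -0.1, 0, 0.8, 0.3],
])

```text
clock: 21.35
tool_pos: [0.569, -0.2122, 0.0626]
eef_rot: [-0.05, 0.043, 0.998, 0.008]
force: [1.6, 5.7, -1.0]
finger_gap: 0.0582
grip_force: 66.9
```

>>> send_rows([
  [0, 0, 0, 0, 0, 0.3, 0.3],
  [0, 0, 0, -0.1, 0, 0.6, 0.3],
  [0, 0, 0, -0.1, 0, 0.8, 0.3],
  [0, 0, 0, -0.1, 0, 0.8, 0.3],
  [0, 0, 0, -0.1, 0, 0.8, 0.3],
])

```text
clock: 21.85
tool_pos: [0.569, -0.2122, 0.0618]
eef_rot: [-0.05, 0.043, 0.998, 0.008]
force: [1.8, 5.0, -1.1]
finger_gap: 0.0586
grip_force: 66.8
```

>>> send_rows([
  [0, 0, 0, 0, 0, 0.3, 0.3],
  [0, 0, 0, -0.1, 0, 0.6, 0.3],
  [0, 0, 0, -0.1, 0, 0.8, 0.3],
  [0, 0, 0, -0.1, 0, 0.8, 0.3],
  [0, 0, 0, -0.1, 0, 0.8, 0.3],
])

```text
clock: 22.35
tool_pos: [0.5691, -0.2122, 0.0615]
eef_rot: [-0.049, 0.043, 0.998, 0.008]
force: [1.3, 6.8, 3.4]
finger_gap: 0.0586
grip_force: 67.2
```

Floor reached: the z force rose by 4.5 N, and the 38 mm drop from the block-top touch matches the slot depth. I ease the plate towards the stop, then release.

>>> send_rows([
  [0, 0, 0, 0, 0.4, -0.3, 0.3],
  [0, 0, 0, 0, 0.8, -0.3, 0.3],
  [0, 0, 0, 0, 1.2, -0.3, 0.3],
  [0, 0, 0, 0, 1.5, -0.3, 0.3],
  [0, 0, 0, 0, 1.5, -0.3, 0.3],
])

```text
clock: 22.85
tool_pos: [0.5691, -0.212, 0.0615]
eef_rot: [-0.049, 0.043, 0.998, 0.007]
force: [1.4, 1.1, 6.6]
finger_gap: 0.0585
grip_force: 67.4
```

>>> send_rows([
  [0, 0, 0, 0, 0.3, 0, 0.3],
  [0, 0, 0, 0, 0.6, 0, 0.3],
  [0, 0, 0, 0, 0.8, 0, 0.3],
  [0, 0, 0, 0, 0.8, 0, 0.3],
  [0, 0, 0, 0, 0.8, 0, 0.3],
])

```text
clock: 23.35
tool_pos: [0.5691, -0.212, 0.0615]
eef_rot: [-0.049, 0.043, 0.998, 0.006]
force: [1.0, -0.0, 5.5]
finger_gap: 0.0585
grip_force: 67.5
```

>>> send_rows([
  [0, 0, 0, 0, 0, 0, 0.65],
  [0, 0, 0, 0, 0, 0, 0.72],
  [0, 0, 0, 0, 0, 0, 0.8],
  [0, 0, 0, 0, 0, 0, 1],
  [0, 0, 0, 0, 0, 0, 1],
])

```text
clock: 23.85
tool_pos: [0.5684, -0.2108, 0.0606]
eef_rot: [-0.05, 0.043, 0.998, 0.007]
force: [-0.5, 0.9, 0.1]
finger_gap: 0.0852
grip_force: 0.0
```

>>> send_rows([
  [0, 0, 0, 0, 0, 0, 1],
  [0, 0, 0, 0, 0, 0, 1],
  [0, 0, 0, 0, 0, -2, 1],
  [0, 0, 0, 0, 0, -5, 1],
  [0, 0, 0, 0, 0, -10, 1],
])

```text
clock: 24.35
tool_pos: [0.5697, -0.2105, 0.0711]
eef_rot: [-0.05, 0.043, 0.998, 0.008]
force: [-0.5, 0.2, -0.0]
finger_gap: 0.0854
grip_force: 0.0
```

>>> send_rows([
  [0, 0, 0, 1, 0, -15, 1],
  [0, 0, 0, 3, 0, -35, 1],
  [0, 0, 0, 6, 0, -60, 1],
  [0, 0, 0, 9, 0, -90, 1],
  [0, 0, 0, 12, 0, -120, 1],
])

```text
clock: 24.85
tool_pos: [0.5697, -0.2118, 0.193]
eef_rot: [-0.05, 0.043, 0.998, 0.007]
force: [-0.1, 0.6, 0.3]
finger_gap: 0.0856
grip_force: 0.0
```

Run:
```python
from h import *; from bench import *
s=observe(); print(s["clock"],s["tool_pos"],s["force"])
w=camera("wrist"); S=camera("scene"); T=camera("top")
pickle.dump((s,w,S,T),open("fin.pkl","wb"))
a=cv2.resize(w["pixels"][120:330,120:400,::-1],(800,600)) 
a=cv2.resize(w["pixels"][:,:,::-1],(400,300)); b=cv2.resize(S["pixels"][140:200,175:255,::-1],(400,300),interpolation=cv2.INTER_CUBIC)
e=cv2.resize(T["pixels"][170:230,290:370,::-1],(400,300),interpolation=cv2.INTER_CUBIC); f=cv2.resize(w["pixels"][200:320,175:335,::-1],(400,300),interpolation=cv2.INTER_CUBIC)
cv2.imwrite("pics/fin.png",np.vstack([np.hstack([a,b]),np.hstack([e,f])]))
```

```text
24.85 [ 0.56966823 -0.21178086  0.19304711] [-0.14545602  0.58103451  0.30009455]
```

View pics/fin.png

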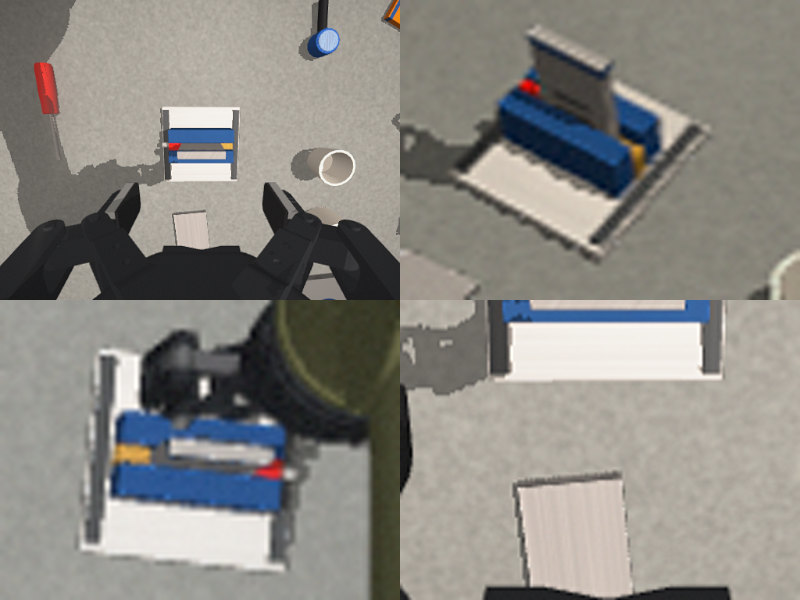

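The plate stands upright between the jaw (red, 270,470 in the top crop) and the brass stop (130,455), with the gripper clear. I'll run a quick numeric height check.

Run:
```python
from h import *
s,w,S,T=pickle.load(open("fin.pkl","rb"))
d0=pickle.load(open("cams0.pkl","rb"))["scene"]
for z in (.012,.02,.03):
    L=[np.array([.5719,-.2097,0])+.005*hx+y*hy+np.array([0,0,z+.1]) for y in(-.03,.03)]
    print(z,((proj(S,L)-[175,140])*5+[400,0]).round(0).tolist())
L=[np.array([.5719,-.2097,0])+x*hx+y*hy+np.array([0,0,.112]) for x,y in((-.005,-.03),(-.005,.03),(.005,.03),(.005,-.03))]
print("wrist pred",proj(w,L).round(1).tolist())
im=cv2.cvtColor(w["pixels"],cv2.COLOR_RGB2HSV)
g=((im[...,1]<60)&(im[...,2]>130)).astype(int)
for r in (190,194,198,202,206): print(r,"".join(".#"[k] for k in g[r,205:310]))
```

```text
0.012 [[527.0, 30.0], [600.0, 68.0]]
0.02 [[526.0, 22.0], [599.0, 59.0]]
0.03 [[524.0, 11.0], [598.0, 49.0]]
wrist pred [[226.7, 194.0], [289.5, 194.3], [289.2, 204.4], [226.8, 204.2]]
190 ....#..............................................................................................######
194 ....#.................##############################################################...............######
198 ....#.................##############################################################...............######
202 ....#.................##############################################################...............######
206 ....#.............................................................................................#######
```

```bash
python3 -c "
from bench import *
print(job_done())"
```

```text
the job is handed in; nothing more can be done
None
```

The plate stands upright in the holder, blue end up, on the slot floor between the jaw and the brass stop. I let it go and handed the job in at about 25 s; the final pictures put its top within about 1 mm of the expected height and position, but no verdict came back.

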